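Free the jammed sieve at the microscope desk

TASK

The open steel hand sieve is jammed in its receiver cup. Take it by its rim from above, twist it about 40 degrees (either way) while it is still seated to break it loose, then draw it straight up and set it down, not dropped, upright in the middle of the empty white dish. Leave the lidded pot, which stands in a second cup of the same kind, where it is.

Things in the scene. Friction and masses are not known exactly. Their poses are not given: they have to be found in the camera images.
- sieve: the jammed sieve: open round plain-steel cup, 56 mm outside diameter all the way up, 84 mm tall, wall 3 mm, mesh floor 46 mm below its rim; 0.11 to 0.23 kg. Origin: centre of its underside, z up its axis. Nested 34 mm deep, its top 50 mm stand clear (rim 95 mm above the desk). Its x axis starts within 5 degrees of the receiver's. Turning it about its axis takes under 0.6 N m
- receiver: fixed steel cup round the sieve: 72 mm outside, 64 mm inside diameter, rim 45 mm and inner floor 11 mm above the desk, on a 100 mm square foot. Sprung rubber pads in it grip the sieve: a straight pull takes 12 to 20 N, less while it turns; free once raised 30 mm. Origin on the desk under the cup's axis, z up, x along a side of the foot
- dish: the empty round white dish for the sieve: 120 mm outside, 114 mm inside diameter, wall 13 mm high, inner floor 4 mm above the desk. Origin at the centre of its underside. Fixed to the desk.
- lidded_pot: bystander: a closed steel pot of 56 mm diameter with a 61 mm wide flat lid and a small black knob on top, 80 mm tall, standing loose in the second receiver cup. Origin at the centre of its underside, 11 mm above the desk. Not to be moved.

How it is judged:
On the way, in this order (a step that is already met when the one before it is completed fails the run):
1. the sieve is twisted at least 15 degrees from the receiver's x axis while still seated (raised less than 12 mm) (angle between the x axis of sieve and the x axis of receiver, either way round above 0.262 rad and z of sieve in the frame of receiver below 0.023 m and horizontal distance between sieve and receiver below 0.01 m), for 0.05 s.
2. the sieve is drawn up out of the receiver, its underside above the cup's rim (z of sieve in the frame of receiver above 0.047 m), for 0.05 s.
At the end, for the whole second after the job is handed in: the sieve stands upright (within about 6 degrees) and at rest on the dish's inner floor, its axis within 20 mm of the dish's centre, and the lidded pot is within 15 mm of where it was (horizontal distance between sieve and dish below 0.02 m and z of sieve in the frame of dish between 0.001 and 0.009 m and angle between sieve's own z axis and vertical below 0.1 rad and linear speed of sieve below 0.02 m/s and distance of lidded_pot from where it was at the start of the episode below 0.015 m); the robot touches nothing.
It fails at once if the lidded pot is moved by more than 15 mm (distance of lidded_pot from where it was at the start of the episode above 0.015 m).
It fails at once if the sieve is dropped: out of the fingers and moving faster than 0.5 m/s (a fall of more than about 13 mm) (linear speed of sieve above 0.5 m/s and contact force between the fingers and sieve below 0.1 N).
It also fails if it takes over 40 s, if anything falls off the work surface, if the arm or the gripper's body presses on something with over 40 N, if the wrist force passes 120 N, or if a joint passes its speed limit or range.

ROBOT

A 6-joint arm with a two-finger parallel gripper is mounted at the origin on the work surface. World frame = base frame: x ahead of the robot, y to its left, z up, the work surface at z = 0. Lengths are in m, angles in rad, forces in N, time in s.
With the tool pointing down it reaches from about 0.325 to 0.875 m from the base axis. Payload 4.4 kg.
Tool frame: the origin (TCP) lies midway between the tips of the shut fingers; the grasp point (between the pads) lies 19 mm behind it; y points along the fingers, z is the direction in which the jaws open and shut, and the axes are right-handed (so a half turn about y gives the same grasp; the last joint's range is limited). The gripper opens to 85 mm and grips with 20 to 120 N. Pads are 22 mm wide; open, the fingers measure 114 mm over their backs; the gripper's body (76 mm by 85 mm) begins 54 mm behind the grasp point. The pads swing forward as they close: fully open they stand 13 mm farther back than shut.
Start: joints at [-1.294, 0.207, 1.542, -0, 1.393, -0.15], TCP at [0.239, -0.523, 0.231] pointing down, gripper open.
Joint ranges: [-2.73, 2.73], [-0.86, 2.22], [0.23, 2.46], [-1.11, 4.25], [0.08, 2.63], [-2.82, 2.82]. Speed limits (rad/s): [2.79, 2.79, 3.14, 3.14, 3.14, 3.14].

INTERFACE

Orientations are given as a unit quaternion [w, x, y, z].
In Python, from bench import sensors, snapshot, camera_model, ticket, look_for, masks_of, place_of gives the robot as it stands.
- The arm moves only by the shell command python3 -m inch 'ROWS'. ROWS is JSON, a list of rows, each an object with "xyz": the shift along the tool's x, y, z in mm, a list of three; "rotation": the turn, a rotation vector about the tool's x, y, z in degrees, a list of three; "grip": the opening, from 0 (shut) to 1 (fully open). In form: [{"xyz": [dx, dy, dz], "rotation": [ax, ay, az], "grip": grip}, ...]. A call has 1 to 5 rows; each row is the pose to reach, as a shift and turn from the pose commanded when the call began, along the tool's axes at that moment; what a row does not reach only later rows make up. A row lasts 1/12 s, in which the tool goes at most 41.7 mm and 7.16 degrees, less where a joint would pass 70% of its speed; a pose out of reach is approached as far as the arm can. A call with a gripper value outside its range is refused whole. The fingers move at their own pace and stop on an object; the grip force is fixed at half the most. Time passes only in rows, so rows that repeat a pose let the fingers close. It gives the time, the measured TCP pose, the force and the opening at its end, in the units of the state.
- sensors.get_obs(): the state, without advancing time (a new reading comes with each control period).
- snapshot(name): name is "scene" or "top" or "wrist"; returns (picture, depth): 480x640x3 uint8, blue, green, red; 480x640 float32, m along the optical axis (not along the pixel's ray), 0 where there is no reading.
- camera_model(name): a dict with "fx", "fy", "cx", "cy" (pixels), "rvec" (rotation vector, rad) and "tvec" (3), from world to camera coordinates, as OpenCV has them; the wrist camera has in their place "T_tool_cam" (4x4, takes a point from camera to tool coordinates, whose origin is the TCP and whose axes are the tool frame's). Camera axes: x right, y down, z forward; pixel columns grow to the right and rows downward; lengths in m; the calibration is good to about 2 mm. A picture is of the moment at which its call begins: read the wrist's pose just before it. camera_model takes no time and is no camera call.
- ticket.close_job(): hands the job in, once; it reports no verdict.
Trained networks look in the newest picture that a camera, given by its name, has taken for a name from the list of things; names that differ only in an ending like _2 or _b are one class to them, and where a whole thing is asked for, a point or a joint stands for the part that bears it (a point fixed in the world has none). Each returns a list of dicts, best first, with "conf" (0 to 1); they miss things now and then, are a little off and sometimes report something else, mostly with a low value. They report only what shows in the picture. A call takes as long as a camera call.
- look_for(camera, thing): "point" ([x, y, z] in m, in world coordinates, good to about 4 mm: the middle of the surface that is visible of it).
- masks_of(camera, thing): "region" (480x640 bool, what is visible of it).
- place_of(camera, thing): "point" ([x, y, z] in m, in world coordinates, good to about 4 mm: a listed point, or the origin of a listed thing).
The state is a dict: "clock": time; "q": joint angles; "qvel": joint speeds; "joint_torque": joint torques, N m; "eef_pos": TCP position; "orientation": TCP orientation; "force": force on the tool from outside, world axes, zero at the start; "torque": the same for the moment, N m; "gripper_width": opening from 0.0 (shut) to 1.0 (fully open).
Only numpy, scipy, OpenCV 4.12 (cv2) and the standard library are available. Lean on these libraries where they do the work, as an engineer would, in place of code of your own. Each camera call takes 0.05 s, during which the arm holds its last target.

## Working session

There is one attempt and no reset: what is moved stays moved. The work goes in short steps, Python scripts to look and compute and a shell command to move; the robot and the scene stay as the last step left them, time stands still between calls to the robot, and variables do not carry over. Pictures are saved under pics/ and viewed, and the job is handed in when it is done.

```bash
ls; mkdir -p pics; python3 - <<'E'
from bench import sensors, snapshot, camera_model, look_for, place_of, masks_of
import cv2, numpy as np
print(sensors.get_obs())
for n in ("scene","top"):
    p,d=snapshot(n); cv2.imwrite(f"pics/{n}0.png",p)
    for t in ("sieve","receiver","dish","lidded_pot"):
        r=place_of(n,t); print(n,t,[(np.round(a["point"],4).tolist(),round(a["conf"],2)) for a in r[:3]])
E
```

```text
pics
{'clock': 0.0, 'q': array([-1.29349725e+00,  2.07432446e-01,  1.54299224e+00, -1.79538601e-05,
        1.39348948e+00, -1.50484158e-01]), 'qvel': array([ 0.00146829,  0.00094097, -0.00049151, -0.00127676,  0.00051439,
       -0.00117376]), 'joint_torque': array([ 7.36447546e-04, -3.83026993e+01, -2.91593617e+01,  2.26641063e-06,
        1.04104512e-02, -1.22594466e-05]), 'eef_pos': array([ 0.2383206 , -0.52243761,  0.23010054]), 'orientation': array([ 0.15003638, -0.15015286,  0.69181145, -0.69017398]), 'force': array([-0.62016892,  0.15843905,  0.21323631]), 'torque': array([-0.00875996,  0.00689677, -0.02740031]), 'gripper_width': 1.0019478913111428}
scene sieve [([0.4937, 0.18, 0.0124], 0.96)]
scene receiver [([0.4957, 0.1834, -0.0006], 0.59), ([0.494, 0.1802, 0.0112], 0.15)]
scene dish [([0.4665, -0.1936, -0.0045], 0.65)]
scene lidded_pot [([0.607, 0.0299, 0.0099], 0.56)]
top sieve [([0.4984, 0.1856, 0.0105], 0.85)]
top receiver [([0.4979, 0.1823, -0.0013], 0.85)]
top dish [([0.4635, -0.1934, -0.0011], 0.88)]
top lidded_pot [([0.61, 0.0304, 0.0083], 0.6)]
```

View pics/scene0.png

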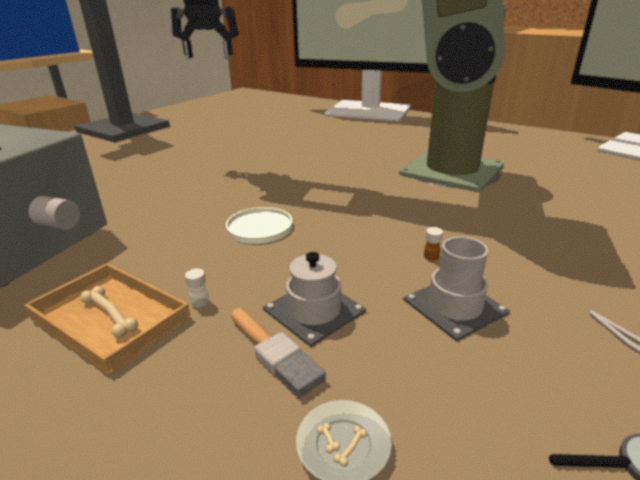

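View pics/top0.png

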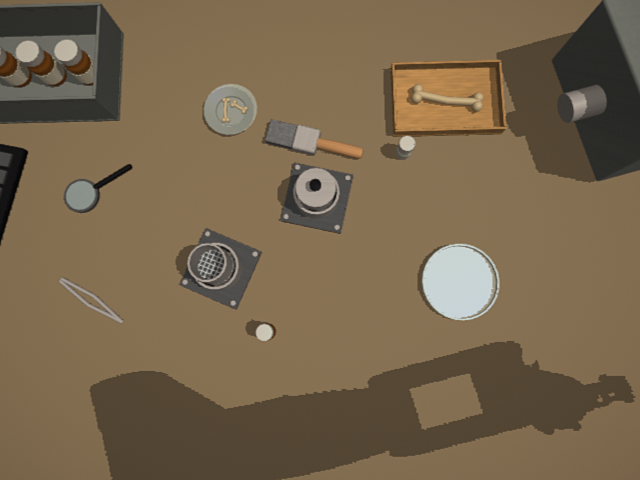

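```bash
cat > h.py <<'E'
import numpy as np
from scipy.spatial.transform import Rotation as R
from bench import sensors, camera_model
def pose():
    o=sensors.get_obs(); q=o["orientation"]; return o, R.from_quat([q[1],q[2],q[3],q[0]])
def tool(goal):
    o,r=pose(); return r.inv().apply(np.array(goal)-o["eef_pos"])*1000
E
python3 - <<'E'
from h import *
o,r=pose(); print(r.as_matrix().round(3)); print(camera_model("wrist")); print(camera_model("top"))
E
```

```text
[[-0.91  -0.     0.415]
 [-0.415  0.    -0.91 ]
 [-0.    -1.    -0.   ]]
{'fx': 388.0066265326622, 'fy': 388.0066265326622, 'cx': 318.52577846366086, 'cy': 235.50106753172793, 'T_tool_cam': array([[-3.79578194e-04,  9.51602519e-01,  3.07331258e-01,
        -7.86627021e-02],
       [ 9.91851518e-05, -3.07331243e-01,  9.51602594e-01,
        -1.42383154e-01],
       [ 9.99999923e-01,  3.91690291e-04,  2.22713978e-05,
        -7.08313985e-04],
       [ 0.00000000e+00,  0.00000000e+00,  0.00000000e+00,
         1.00000000e+00]])}
{'fx': 511.1875782937714, 'fy': 511.1875782937714, 'cx': 324.9259692473068, 'cy': 233.36561339562903, 'rvec': array([ 2.10958483, -2.15307638,  0.15467608]), 'tvec': array([0.02723315, 0.54246833, 0.74126232])}
```

The scene view shows the open sieve in its cup at about (463,275), the lidded pot at (313,285) and the white dish at (260,224). The top view agrees: sieve (208,263), pot (316,190), dish (459,281). A bone plate, a bottle and a brush are also nearby. Next I'll move above the sieve.

```bash
python3 - <<'E'
from h import *
print(tool([0.497,0.184,0.20]))
E
```

```text
[-528.54989038   31.30106879 -536.18451196]
```

```bash
python3 -m inch '[{"xyz":[-28,0,-28],"rotation":[0,0,0],"grip":1},{"xyz":[-56,0,-57],"rotation":[0,0,0],"grip":1},{"xyz":[-84,0,-85],"rotation":[0,0,0],"grip":1},{"xyz":[-112,0,-114],"rotation":[0,0,0],"grip":1},{"xyz":[-140,0,-142],"rotation":[0,0,0],"grip":1}]'
python3 -m inch '[{"xyz":[-28,0,-28],"rotation":[0,0,0],"grip":1},{"xyz":[-56,0,-57],"rotation":[0,0,0],"grip":1},{"xyz":[-84,0,-85],"rotation":[0,0,0],"grip":1},{"xyz":[-112,0,-114],"rotation":[0,0,0],"grip":1},{"xyz":[-140,0,-142],"rotation":[0,0,0],"grip":1}]'
python3 - <<'E'
from h import *
print(tool([0.497,0.184,0.20])); print(pose()[0]["q"])
E
```

```text
clock: 0.92
eef_pos: [0.3072, -0.3342, 0.2313]
orientation: [-0.15, 0.15, -0.691, 0.691]
force: [1.0, 0.7, 0.2]
gripper_width: 1.002
clock: 1.33
eef_pos: [0.3757, -0.1468, 0.2317]
orientation: [-0.15, 0.15, -0.691, 0.691]
force: [0.9, 0.6, -0.7]
gripper_width: 1.001
[-247.40949519   31.62952974 -250.84410449]
[-5.87914152e-01 -1.78359768e-01  1.93078354e+00  1.43940937e-04
  1.38788587e+00  5.55607834e-01]
```

```bash
python3 -m inch '[{"xyz":[-28,0,-28],"rotation":[0,0,0],"grip":1},{"xyz":[-56,0,-57],"rotation":[0,0,0],"grip":1},{"xyz":[-84,0,-85],"rotation":[0,0,0],"grip":1},{"xyz":[-112,0,-114],"rotation":[0,0,0],"grip":1},{"xyz":[-140,0,-142],"rotation":[0,0,0],"grip":1}]'
python3 -m inch '[{"xyz":[-28,0,-28],"rotation":[0,0,0],"grip":1},{"xyz":[-56,0,-57],"rotation":[0,0,0],"grip":1},{"xyz":[-84,0,-85],"rotation":[0,0,0],"grip":1},{"xyz":[-107,0,-109],"rotation":[0,0,0],"grip":1},{"xyz":[-107,0,-109],"rotation":[0,0,0],"grip":1}]'
cat > look.py <<'E'
from h import *
from bench import snapshot, place_of, masks_of
import cv2,sys
o,r=pose()
p,d=snapshot("wrist"); cv2.imwrite(f"pics/{sys.argv[1]}.png",p)
for t in sys.argv[2:]:
    for a in place_of("wrist",t)[:2]: print(t,a["point"],a["conf"])
c=camera_model("wrist"); T=c["T_tool_cam"]
v,u=np.mgrid[0:480,0:640]
P=np.stack([(u-c["cx"])/c["fx"]*d,(v-c["cy"])/c["fy"]*d,d],-1)
W=r.apply((P.reshape(-1,3)@T[:3,:3].T+T[:3,3]))+o["eef_pos"]; W=W.reshape(480,640,3)
np.save("W.npy",W); np.save("d.npy",d)
print(o["eef_pos"],o["q"])
E
python3 look.py w1 sieve receiver
python3 - <<'E'
import numpy as np, cv2
W=np.load("W.npy");d=np.load("d.npy")
m=(d>0)&(abs(W[...,2]-0.095)<0.004)&(np.hypot(W[...,0]-.497,W[...,1]-.184)<.05)
q=W[m][:,:2]; print(len(q))
c=cv2.minEnclosingCircle(q.astype(np.float32)); print(c)
# algebraic fit of outer edge
from scipy.optimize import least_squares
s=least_squares(lambda x: np.hypot(q[:,0]-x[0],q[:,1]-x[1])-.0265,[.497,.184],loss="soft_l1",f_scale=.002); print(s.x,np.std(s.fun),np.median(W[m][:,2]))
E
```

```text
clock: 1.75
eef_pos: [0.4443, 0.0408, 0.2317]
orientation: [-0.151, 0.15, -0.691, 0.691]
force: [0.8, -0.9, 0.4]
gripper_width: 0.995
clock: 2.17
eef_pos: [0.4974, 0.1875, 0.2315]
orientation: [0.153, -0.151, 0.691, -0.69]
force: [0.7, -1.0, -0.8]
gripper_width: 1.001
sieve [0.4964, 0.1868, 0.0105] 0.84
[0.497365   0.18745926 0.23147682] [0.19594551 0.11236755 1.64968769 0.00270248 1.37725099 1.33280694]
957
((0.49572715163230896, 0.1853787750005722), 0.02816556580364704)
[0.49612593 0.18543743] 0.0009048017768194954 0.09443615284296242
```

View pics/w1.png

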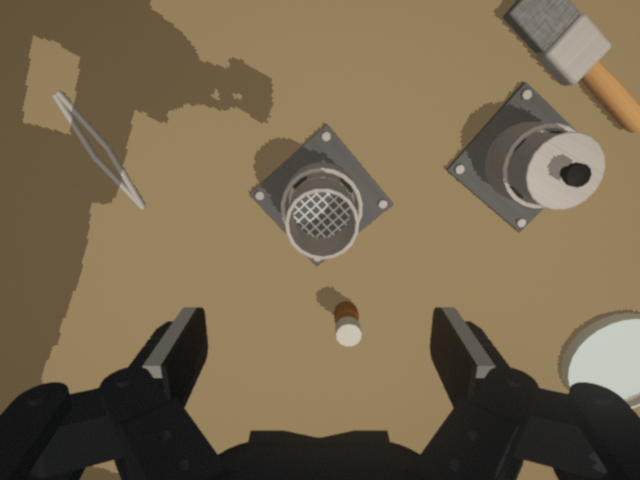

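The wrist view shows the sieve rim at about (323,225), with the pot at (565,172) well away from it. The circle fit puts the rim centre at (0.496, 0.1854), and the network agrees within 1.5 mm.

```bash
python3 - <<'E'
from h import *
print(tool([0.496,0.1854,0.12]),tool([0.496,0.1854,0.054]),pose()[0]["eef_pos"])
E
```

```text
[ -1.70785055 111.00262875  -2.90367367] [ -1.7777205  177.00258654  -2.92995625] [0.49574259 0.18213818 0.23100552]
```

```bash
python3 -m inch '[{"xyz":[0,20,-2],"rotation":[0,0,0],"grip":1},{"xyz":[0,40,-2],"rotation":[0,0,0],"grip":1},{"xyz":[0,40,-2],"rotation":[0,0,0],"grip":1},{"xyz":[0,40,-2],"rotation":[0,0,0],"grip":1}]'
cat > fit.py <<'E'
import numpy as np
from scipy.optimize import least_squares
W=np.load("W.npy");d=np.load("d.npy")
m=(d>0)&(abs(W[...,2]-0.095)<0.004)&(np.hypot(W[...,0]-.497,W[...,1]-.184)<.05)
q=W[m][:,:2]
s=least_squares(lambda x: np.hypot(q[:,0]-x[0],q[:,1]-x[1])-.0265,[.497,.184],loss="soft_l1",f_scale=.002); print(len(q),s.x,np.std(s.fun),np.median(W[m][:,2]))
from h import *
print(tool([*s.x,.054]))
E
python3 look.py w2 sieve; python3 fit.py
```

```text
clock: 2.65
eef_pos: [0.494, 0.1825, 0.1903]
orientation: [-0.148, 0.151, -0.691, 0.691]
force: [0.7, -0.5, 0.0]
gripper_width: 1.002
sieve [0.4945, 0.1885, 0.0082] 0.84
[0.49401247 0.18245531 0.19034182] [ 1.89550858e-01  1.44482941e-01  1.70217020e+00 -3.06914650e-04
  1.29826325e+00  1.33466636e+00]
1325 [0.4961275  0.18539142] 0.0009244823772284467 0.09443845802676107
[ -0.90151128 138.47841339  -1.95198236]
```

```bash
python3 -m inch '[{"xyz":[-2,40,-2],"rotation":[0,0,0],"grip":1},{"xyz":[-2,75,-2],"rotation":[0,0,0],"grip":1},{"xyz":[-2,90,-2],"rotation":[0,0,0],"grip":1},{"xyz":[-2,90,-2],"rotation":[0,0,0],"grip":1},{"xyz":[-2,90,-2],"rotation":[0,0,0],"grip":1}]'
python3 -m inch '[{"xyz":[0,0,0],"rotation":[0,0,0],"grip":1},{"xyz":[0,0,0],"rotation":[0,0,0],"grip":1}]'
python3 - <<'E'
from h import *
print(tool([0.4961,0.1854,0.054]))
E
```

```text
clock: 3.17
eef_pos: [0.4967, 0.1865, 0.102]
orientation: [-0.15, 0.15, -0.691, 0.691]
force: [-0.7, -0.4, 0.4]
gripper_width: 1.003
clock: 3.33
eef_pos: [0.4986, 0.187, 0.104]
orientation: [-0.152, 0.148, -0.691, 0.691]
force: [0.4, -0.0, -0.1]
gripper_width: 1.003
[ 3.21055109 50.02475064  0.38385654]
```

```bash
python3 -m inch '[{"xyz":[2,20,0],"rotation":[0,0,0],"grip":1},{"xyz":[2,40,0],"rotation":[0,0,0],"grip":1},{"xyz":[2,49,0],"rotation":[0,0,0],"grip":1},{"xyz":[2,49,0],"rotation":[0,0,0],"grip":1},{"xyz":[2,49,0],"rotation":[0,0,0],"grip":1}]'
python3 - <<'E'
from h import *
for i in range(3):print(tool([0.4961,0.1854,0.054]))
from bench import snapshot
import cv2
p,d=snapshot("wrist");cv2.imwrite("pics/w3.png",p)
p,d=snapshot("scene");cv2.imwrite("pics/s3.png",p[180:400,300:600])
E
```

```text
clock: 3.75
eef_pos: [0.495, 0.186, 0.053]
orientation: [-0.15, 0.15, -0.691, 0.691]
force: [0.9, -0.3, 0.6]
gripper_width: 0.999
[-0.77490909 -0.98489941  1.01193494]
[-0.77490909 -0.98489941  1.01193494]
[-0.77490909 -0.98489941  1.01193494]
```

View pics/w3.png

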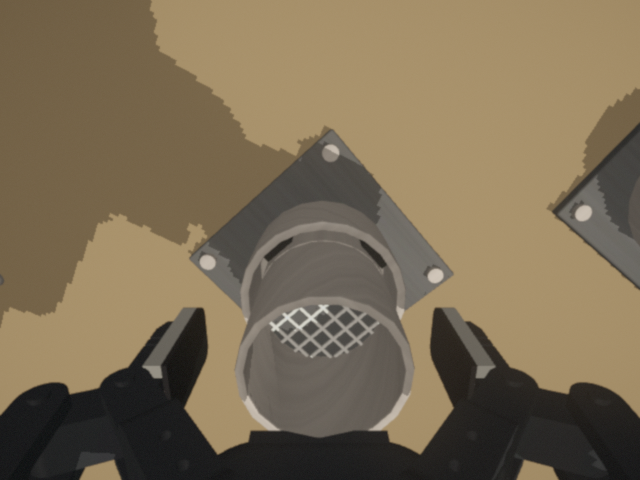

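View pics/s3.png

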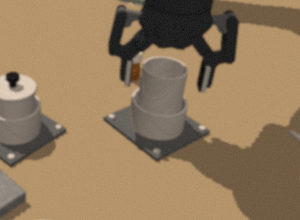

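The fingers straddle the sieve: rim columns 240 to 412 against pads at 206 and 432. Both pads clear the cup rim, so I'm closing.

```bash
python3 -m inch '[{"xyz":[0,0,0],"rotation":[0,0,0],"grip":0},{"xyz":[0,0,0],"rotation":[0,0,0],"grip":0},{"xyz":[0,0,0],"rotation":[0,0,0],"grip":0},{"xyz":[0,0,0],"rotation":[0,0,0],"grip":0},{"xyz":[0,0,0],"rotation":[0,0,0],"grip":0}]'
python3 -m inch '[{"xyz":[0,0,0],"rotation":[0,0,0],"grip":0},{"xyz":[0,0,0],"rotation":[0,0,0],"grip":0},{"xyz":[0,0,0],"rotation":[0,0,0],"grip":0}]'
python3 - <<'E'
from h import *
from bench import snapshot
import cv2
print(pose()[0])
p,d=snapshot("wrist");cv2.imwrite("pics/w4.png",p)
E
```

```text
clock: 4.27
eef_pos: [0.496, 0.1849, 0.0539]
orientation: [-0.151, 0.149, -0.69, 0.692]
force: [0.3, -3.9, 5.5]
gripper_width: 0.64
clock: 4.52
eef_pos: [0.496, 0.1849, 0.0539]
orientation: [-0.151, 0.15, -0.69, 0.692]
force: [0.1, -4.4, 5.3]
gripper_width: 0.641
{'clock': 4.5167, 'q': array([ 0.19475176,  0.32848472,  1.79800509, -0.00282601,  1.01247141,
        1.33829257]), 'qvel': array([ 0.00090029,  0.00103636,  0.00104575, -0.00216715,  0.00069777,
        0.00129556]), 'joint_torque': array([  1.84059441, -34.87399578, -21.68164372,   1.06581599,
        -0.27213204,   0.13312146]), 'eef_pos': array([0.49599522, 0.18492494, 0.05387769]), 'orientation': array([-0.15134138,  0.14951303, -0.69005421,  0.69178525]), 'force': array([ 0.14503163, -4.41306818,  5.31045474]), 'torque': array([-0.58034586, -0.00741575,  0.06313863]), 'gripper_width': 0.6411482372890915}
```

View pics/w4.png

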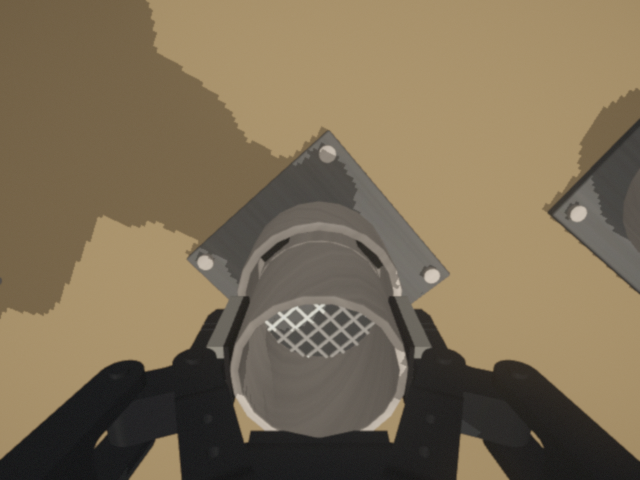

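```bash
python3 -m inch '[{"xyz":[0,0,0],"rotation":[0,-5,0],"grip":0},{"xyz":[0,0,0],"rotation":[0,-10,0],"grip":0},{"xyz":[0,0,0],"rotation":[0,-15,0],"grip":0},{"xyz":[0,0,0],"rotation":[0,-20,0],"grip":0},{"xyz":[0,0,0],"rotation":[0,-25,0],"grip":0}]'
python3 - <<'E'
from h import *
from bench import snapshot
import cv2
o=pose()[0];print(o["q"],o["force"],o["torque"])
p,d=snapshot("wrist");cv2.imwrite("pics/w5.png",p)
E
```

```text
clock: 4.98
eef_pos: [0.4967, 0.1858, 0.0539]
orientation: [-0.299, 0.295, -0.641, 0.642]
force: [1.7, -0.9, 2.9]
gripper_width: 0.64
[ 1.94912791e-01  3.28814334e-01  1.79741727e+00 -4.40214366e-04
  1.01068172e+00  8.99163839e-01] [ 1.70891784 -0.88525296  2.94888119] [-0.11074626 -0.29097449 -0.39144089]
```

View pics/w5.png

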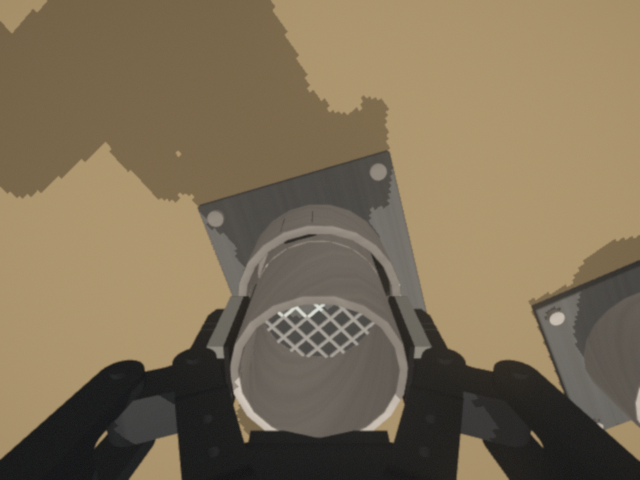

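The mesh pattern at (320,330) is unchanged in the camera frame while the foot has turned about 25°, so the sieve is turning with the fingers. I'll finish the twist, then pull.

```bash
python3 -m inch '[{"xyz":[0,0,0],"rotation":[0,-5,0],"grip":0},{"xyz":[0,0,0],"rotation":[0,-10,0],"grip":0},{"xyz":[0,0,0],"rotation":[0,-15,0],"grip":0},{"xyz":[0,0,0],"rotation":[0,-15,0],"grip":0},{"xyz":[0,0,0],"rotation":[0,-15,0],"grip":0}]'
python3 -m inch '[{"xyz":[0,-4,0],"rotation":[0,0,0],"grip":0},{"xyz":[0,-8,0],"rotation":[0,0,0],"grip":0},{"xyz":[0,-12,0],"rotation":[0,0,0],"grip":0},{"xyz":[0,-16,0],"rotation":[0,0,0],"grip":0},{"xyz":[0,-20,0],"rotation":[0,0,0],"grip":0}]'
python3 - <<'E'
from h import *
from bench import snapshot
import cv2
o=pose()[0];print(o["q"],o["force"],o["torque"])
p,d=snapshot("wrist");cv2.imwrite("pics/w6.png",p)
E
```

```text
clock: 5.45
eef_pos: [0.4966, 0.1858, 0.0539]
orientation: [-0.378, 0.375, -0.598, 0.599]
force: [2.4, -1.8, 4.4]
gripper_width: 0.644
clock: 5.87
eef_pos: [0.4942, 0.1849, 0.07]
orientation: [-0.376, 0.377, -0.598, 0.599]
force: [6.7, -2.0, -13.8]
gripper_width: 0.644
[ 0.19499888  0.30130142  1.79288416 -0.00209422  1.04761348  0.64328484] [  6.70831643  -2.03683993 -13.76869509] [-0.43098957 -1.54595726 -0.02111912]
```

View pics/w6.png

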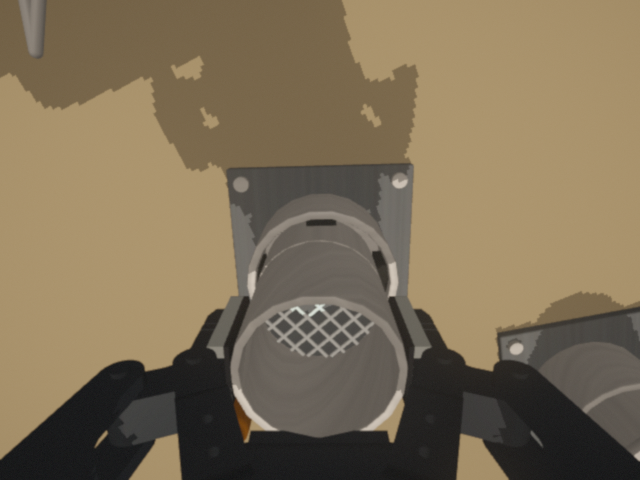

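The sieve is rising with the grip at about 14 N, and its position in the fingers hasn't changed. I'll keep going up.

```bash
python3 -m inch '[{"xyz":[0,-5,0],"rotation":[0,0,0],"grip":0},{"xyz":[0,-10,0],"rotation":[0,0,0],"grip":0},{"xyz":[0,-15,0],"rotation":[0,0,0],"grip":0},{"xyz":[0,-20,0],"rotation":[0,0,0],"grip":0},{"xyz":[0,-25,0],"rotation":[0,0,0],"grip":0}]'
python3 -m inch '[{"xyz":[0,-15,0],"rotation":[0,0,0],"grip":0},{"xyz":[0,-30,0],"rotation":[0,0,0],"grip":0},{"xyz":[0,-50,0],"rotation":[0,0,0],"grip":0},{"xyz":[0,-70,0],"rotation":[0,0,0],"grip":0},{"xyz":[0,-90,0],"rotation":[0,0,0],"grip":0}]'
python3 -m inch '[{"xyz":[0,0,0],"rotation":[0,0,0],"grip":0},{"xyz":[0,0,0],"rotation":[0,0,0],"grip":0}]'
python3 - <<'E'
from h import *
from bench import snapshot
import cv2
o=pose()[0];print(o["q"],o["force"],o["torque"])
p,d=snapshot("wrist");cv2.imwrite("pics/w7.png",p)
p,d=snapshot("scene");cv2.imwrite("pics/s7.png",p)
print(tool([0.465,-0.1935,0.19]))
E
```

```text
clock: 6.33
eef_pos: [0.4929, 0.1859, 0.0968]
orientation: [0.376, -0.378, 0.599, -0.598]
force: [0.2, -0.6, -2.4]
gripper_width: 0.637
clock: 6.75
eef_pos: [0.4934, 0.1861, 0.1881]
orientation: [0.377, -0.378, 0.599, -0.598]
force: [1.0, 1.1, -2.8]
gripper_width: 0.645
clock: 6.92
eef_pos: [0.4949, 0.1863, 0.1885]
orientation: [-0.378, 0.376, -0.598, 0.598]
force: [0.4, 0.4, -2.0]
gripper_width: 0.642
[1.96067582e-01 1.47034318e-01 1.70340458e+00 3.22577978e-04
 1.28854032e+00 6.41178504e-01] [ 0.40906414  0.37796066 -2.02973668] [ 2.78081220e-02 -8.96295047e-05  1.25725383e-02]
[354.43226299  -3.90723982 137.90048202]
```

View pics/w7.png

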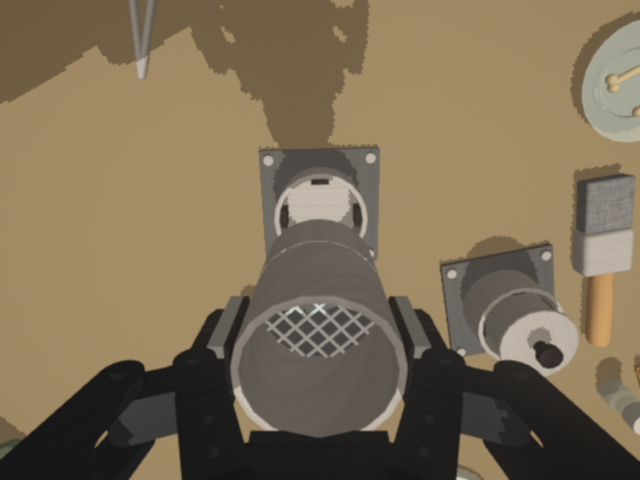

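View pics/s7.png

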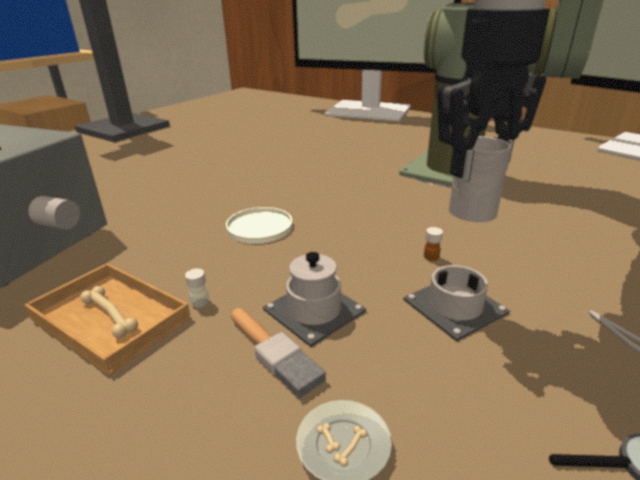

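The sieve is out: the scene view shows it at (480,178) over the empty cup at (458,290), and the pot is unchanged. I'll refine the dish centre from the top camera, then carry the sieve over.

```bash
python3 - <<'E'
from h import *
from bench import snapshot, masks_of, place_of
import cv2
for n in ("top","scene"):
    p,d=snapshot(n); c=camera_model(n)
    r=masks_of(n,"dish")[0]; m=r["region"]; 
    v,u=np.nonzero(m&(d>0)); z=d[v,u]
    P=np.stack([(u-c["cx"])/c["fx"]*z,(v-c["cy"])/c["fy"]*z,z],-1)
    Rm=cv2.Rodrigues(c["rvec"])[0]; W=(P-c["tvec"])@Rm
    k=W[:,2]<.03; W=W[k]
    print(n,r["conf"],len(W),cv2.minEnclosingCircle(W[:,:2].astype(np.float32)),np.median(W,0))
E
```

```text
top 0.79 4576 ((0.46879205107688904, -0.19383177161216736), 0.06155765429139137) [ 0.4670652  -0.1944667   0.00537908]
scene 0.66 2017 ((0.45580026507377625, -0.2032485157251358), 0.0757639929652214) [ 0.46806046 -0.19395309  0.00611031]
```

```bash
python3 -m inch '[{"xyz":[35,0,14],"rotation":[0,0,0],"grip":0},{"xyz":[72,0,28],"rotation":[0,0,0],"grip":0},{"xyz":[108,0,42],"rotation":[0,0,0],"grip":0},{"xyz":[144,0,56],"rotation":[0,0,0],"grip":0},{"xyz":[180,0,70],"rotation":[0,0,0],"grip":0}]'
```

```text
clock: 7.63
eef_pos: [0.4793, -0.0081, 0.1866]
orientation: [0.377, -0.378, 0.598, -0.598]
force: [1.4, -1.2, -0.3]
gripper_width: 0.641
```

Dish centre is about (0.467, -0.194).

```bash
python3 -m inch '[{"xyz":[35,0,14],"rotation":[0,0,0],"grip":0},{"xyz":[72,0,28],"rotation":[0,0,0],"grip":0},{"xyz":[108,0,42],"rotation":[0,0,0],"grip":0},{"xyz":[144,0,56],"rotation":[0,0,0],"grip":0},{"xyz":[172,0,68],"rotation":[0,0,0],"grip":0}]'
python3 -m inch '[{"xyz":[0,0,0],"rotation":[0,0,0],"grip":0},{"xyz":[0,0,0],"rotation":[0,0,0],"grip":0},{"xyz":[0,0,0],"rotation":[0,0,0],"grip":0}]'
python3 - <<'E'
from h import *
from bench import snapshot
import cv2
print(tool([0.467,-0.194,0.047]),pose()[0]["q"])
p,d=snapshot("wrist");cv2.imwrite("pics/w8.png",p)
p,d=snapshot("top");cv2.imwrite("pics/t8.png",p)
E
```

```text
clock: 8.05
eef_pos: [0.4665, -0.1939, 0.1866]
orientation: [0.377, -0.377, 0.598, -0.598]
force: [0.4, -0.5, -0.6]
gripper_width: 0.64
clock: 8.3
eef_pos: [0.467, -0.1907, 0.1865]
orientation: [0.377, -0.377, 0.599, -0.597]
force: [-0.6, 0.7, -2.0]
gripper_width: 0.638
[  3.05972522 139.44520479   1.68440833] [-5.59873769e-01  1.00771168e-01  1.75982412e+00  6.43907919e-04
  1.28307051e+00 -1.14458067e-01]
```

View pics/w8.png

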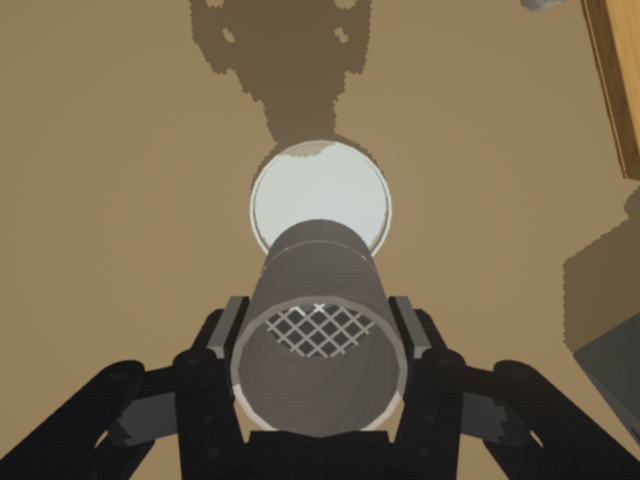

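The sieve hangs above the dish, which sits at (320,200) in the wrist view, aligned left and right. I'll lower it most of the way, then go slowly while watching the force.

```bash
python3 -m inch '[{"xyz":[2,25,1],"rotation":[0,0,0],"grip":0},{"xyz":[2,55,1],"rotation":[0,0,0],"grip":0},{"xyz":[2,85,1],"rotation":[0,0,0],"grip":0},{"xyz":[2,110,1],"rotation":[0,0,0],"grip":0},{"xyz":[2,122,1],"rotation":[0,0,0],"grip":0}]'
python3 -m inch '[{"xyz":[0,0,0],"rotation":[0,0,0],"grip":0},{"xyz":[0,0,0],"rotation":[0,0,0],"grip":0},{"xyz":[0,0,0],"rotation":[0,0,0],"grip":0}]'
python3 look.py w9; python3 - <<'E'
from h import *
o=pose()[0];print(tool([0.467,-0.194,0.047]),o["force"])
from bench import snapshot
import cv2
p,d=snapshot("scene");cv2.imwrite("pics/s9.png",cv2.resize(p[80:300,150:430],None,fx=2,fy=2))
E
```

```text
clock: 8.82
eef_pos: [0.4652, -0.1903, 0.0617]
orientation: [0.377, -0.379, 0.6, -0.595]
force: [-1.0, 0.3, -1.8]
gripper_width: 0.64
clock: 9.07
eef_pos: [0.4688, -0.1934, 0.0665]
orientation: [-0.378, 0.377, -0.597, 0.598]
force: [-0.4, -1.1, -1.6]
gripper_width: 0.639
[ 0.46875382 -0.19336113  0.06647995] [-5.62089443e-01  2.67231019e-01  1.84751383e+00  5.03818635e-05
  1.02449813e+00 -1.18602944e-01]
[ 1.12221008 19.93397163 -1.81589727] [ 1.24786045 -0.34079657 -1.7588204 ]
```

View pics/w9.png

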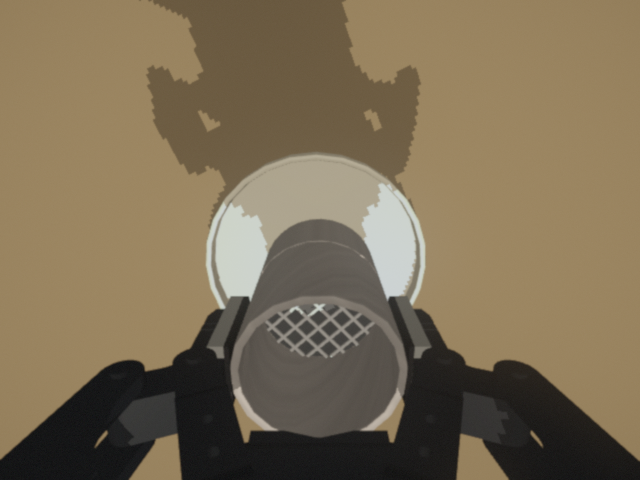

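View pics/s9.png

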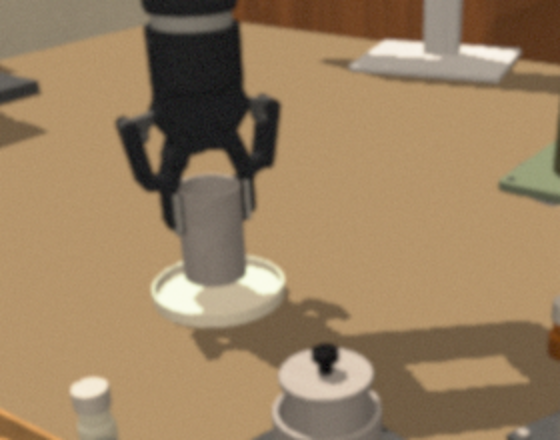

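The sieve is just above the dish and centred left to right (dish columns 208 to 425 in the wrist view). I'll check the dish centre with the wrist depth, then lower by another 15 mm.

```bash
python3 - <<'E'
import numpy as np
from scipy.optimize import least_squares
W=np.load("W.npy");d=np.load("d.npy")
r=np.hypot(W[...,0]-.467,W[...,1]+.194)
m=(d>0)&(W[...,2]>.009)&(W[...,2]<.018)&(r>.045)&(r<.075)
q=W[m]; s=least_squares(lambda x: np.hypot(q[:,0]-x[0],q[:,1]-x[1])-.0585,[.467,-.194],loss="soft_l1",f_scale=.002); print(len(q),s.x,np.std(s.fun))
f=(d>0)&(r<.05)&(W[...,2]<.009)
print("floor z",np.median(W[f][:,2]))
# sieve rim
m=(d>0)&(r<.045)&(W[...,2]>.095); q=W[m]; print(q[:,2].max(),np.percentile(q[:,2],[50,90]))
E
python3 -m inch '[{"xyz":[0,3,0],"rotation":[0,0,0],"grip":0},{"xyz":[0,6,0],"rotation":[0,0,0],"grip":0},{"xyz":[0,9,0],"rotation":[0,0,0],"grip":0},{"xyz":[0,12,0],"rotation":[0,0,0],"grip":0},{"xyz":[0,12,0],"rotation":[0,0,0],"grip":0}]'
python3 -m inch '[{"xyz":[0,0,0],"rotation":[0,0,0],"grip":0}]'
python3 -m inch '[{"xyz":[0,1.5,0],"rotation":[0,0,0],"grip":0},{"xyz":[0,1.5,0],"rotation":[0,0,0],"grip":0}]'
```

```text
2752 [ 0.46608196 -0.19385238] 0.0009766748020864505
floor z 0.0037478350934519455
0.15986845498987698 [0.12594029 0.15182822]
clock: 9.58
eef_pos: [0.4669, -0.1932, 0.0525]
orientation: [0.377, -0.378, 0.599, -0.597]
force: [-0.1, -0.4, -1.7]
gripper_width: 0.64
clock: 9.67
eef_pos: [0.4672, -0.1933, 0.0529]
orientation: [0.377, -0.377, 0.598, -0.598]
force: [-0.2, 0.7, -2.1]
gripper_width: 0.636
clock: 9.83
eef_pos: [0.4675, -0.1935, 0.0516]
orientation: [0.377, -0.377, 0.598, -0.598]
force: [-0.7, -0.0, -1.8]
gripper_width: 0.642
```

Centred within about 1.5 mm. I'll lower it in 1 to 1.5 mm steps until it touches.

```bash
python3 -m inch '[{"xyz":[0,1.5,0],"rotation":[0,0,0],"grip":0},{"xyz":[0,1.5,0],"rotation":[0,0,0],"grip":0}]'
python3 -m inch '[{"xyz":[0,1,0],"rotation":[0,0,0],"grip":0},{"xyz":[0,1,0],"rotation":[0,0,0],"grip":0}]'
python3 -m inch '[{"xyz":[0,1,0],"rotation":[0,0,0],"grip":0},{"xyz":[0,1,0],"rotation":[0,0,0],"grip":0}]'
```

```text
clock: 10.0
eef_pos: [0.4674, -0.1934, 0.0501]
orientation: [0.377, -0.377, 0.598, -0.598]
force: [0.1, -0.2, -1.3]
gripper_width: 0.64
clock: 10.17
eef_pos: [0.4675, -0.1934, 0.0491]
orientation: [0.377, -0.377, 0.598, -0.598]
force: [-0.1, -0.5, -1.4]
gripper_width: 0.638
clock: 10.33
eef_pos: [0.4675, -0.1934, 0.0482]
orientation: [0.377, -0.377, 0.598, -0.598]
force: [0.2, 0.6, -2.3]
gripper_width: 0.642
```

```bash
python3 -m inch '[{"xyz":[0,1,0],"rotation":[0,0,0],"grip":0},{"xyz":[0,1,0],"rotation":[0,0,0],"grip":0}]'
python3 -m inch '[{"xyz":[0,1,0],"rotation":[0,0,0],"grip":0},{"xyz":[0,1,0],"rotation":[0,0,0],"grip":0}]'
```

```text
clock: 10.5
eef_pos: [0.4675, -0.1934, 0.0471]
orientation: [0.377, -0.377, 0.598, -0.598]
force: [0.2, 0.6, -1.3]
gripper_width: 0.642
clock: 10.67
eef_pos: [0.4676, -0.1936, 0.0468]
orientation: [0.377, -0.377, 0.598, -0.598]
force: [-1.3, -0.3, 3.3]
gripper_width: 0.644
```

Contact: the force went from -1.3 to +3.3 N at the expected height. I'll open the fingers.

```bash
python3 -m inch '[{"xyz":[0,0,0],"rotation":[0,0,0],"grip":0.68},{"xyz":[0,0,0],"rotation":[0,0,0],"grip":0.75},{"xyz":[0,0,0],"rotation":[0,0,0],"grip":0.85},{"xyz":[0,0,0],"rotation":[0,0,0],"grip":1},{"xyz":[0,0,0],"rotation":[0,0,0],"grip":1}]'
python3 -m inch '[{"xyz":[0,0,0],"rotation":[0,0,0],"grip":1},{"xyz":[0,0,0],"rotation":[0,0,0],"grip":1}]'
python3 look.py w10
```

```text
clock: 11.08
eef_pos: [0.4676, -0.1935, 0.0463]
orientation: [-0.377, 0.377, -0.598, 0.598]
force: [-0.2, 0.8, -0.4]
gripper_width: 1.002
clock: 11.25
eef_pos: [0.4676, -0.1935, 0.0463]
orientation: [0.377, -0.377, 0.598, -0.598]
force: [0.7, -0.1, -0.3]
gripper_width: 0.999
[ 0.46758423 -0.19348172  0.04625767] [-5.63530507e-01  3.00676324e-01  1.85703717e+00  2.61676205e-05
  9.83877755e-01 -1.18703374e-01]
```

View pics/w10.png

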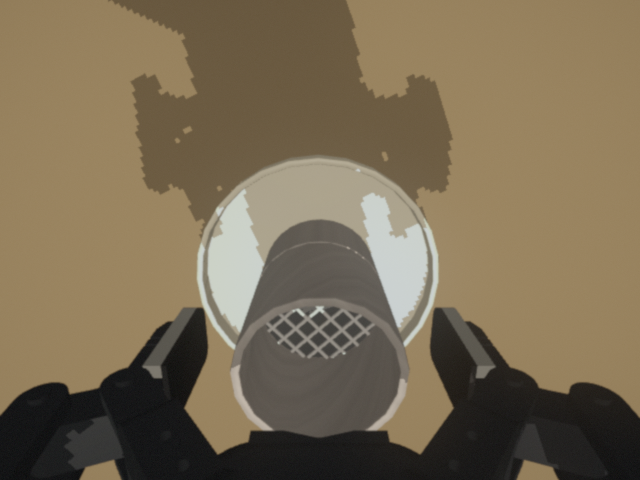

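The sieve stands free with both pads clear of its rim (columns 233 to 408, pads at 206 and 432). I'll retreat straight up.

```bash
python3 -m inch '[{"xyz":[0,-15,0],"rotation":[0,0,0],"grip":1},{"xyz":[0,-40,0],"rotation":[0,0,0],"grip":1},{"xyz":[0,-75,0],"rotation":[0,0,0],"grip":1},{"xyz":[0,-110,0],"rotation":[0,0,0],"grip":1},{"xyz":[0,-140,0],"rotation":[0,0,0],"grip":1}]'
python3 -m inch '[{"xyz":[0,0,0],"rotation":[0,0,0],"grip":1},{"xyz":[0,0,0],"rotation":[0,0,0],"grip":1},{"xyz":[0,0,0],"rotation":[0,0,0],"grip":1}]'
python3 look.py w11 sieve dish
python3 - <<'E'
import numpy as np, cv2
from scipy.optimize import least_squares
W=np.load("W.npy");d=np.load("d.npy")
for z,R,t in ((.088,.0265,"sieve rim"),(.013,.0585,"dish rim")):
    r=np.hypot(W[...,0]-.467,W[...,1]+.194)
    m=(d>0)&(abs(W[...,2]-z)<.004)&(abs(r-R)<.015)
    q=W[m]; s=least_squares(lambda x: np.hypot(q[:,0]-x[0],q[:,1]-x[1])-R,[.467,-.194],loss="soft_l1",f_scale=.002)
    A=np.c_[q[:,:2],np.ones(len(q))]; print(t,len(q),s.x,"tilt",np.linalg.lstsq(A,q[:,2],rcond=None)[0][:2],np.median(q[:,2]))
from bench import snapshot, place_of
for n in ("scene","top"):
    p,_=snapshot(n); cv2.imwrite(f"pics/{n}11.png",p)
    for t in ("lidded_pot","sieve"): print(n,t,[(a["point"],a["conf"]) for a in place_of(n,t)[:2]])
E
```

```text
clock: 11.72
eef_pos: [0.4678, -0.1936, 0.1884]
orientation: [-0.378, 0.377, -0.598, 0.598]
force: [1.4, 0.7, -0.3]
gripper_width: 0.996
clock: 11.97
eef_pos: [0.4671, -0.1932, 0.1857]
orientation: [0.377, -0.378, 0.598, -0.598]
force: [0.2, -0.1, -0.8]
gripper_width: 1.006
sieve [0.4671, -0.1925, 0.0034] 0.85
[ 0.46708965 -0.19316872  0.18571524] [-5.63511898e-01  1.03037597e-01  1.75895258e+00 -6.49963435e-06
  1.28054613e+00 -1.18707217e-01]
sieve rim 1308 [ 0.46754814 -0.19264265] tilt [0.00252005 0.00471738] 0.08746473545181141
dish rim 1575 [ 0.46623466 -0.19347836] tilt [0.00215872 0.00360522] 0.012473492896402372
scene lidded_pot [([0.6071, 0.0289, 0.0141], 0.91)]
scene sieve [([0.4654, -0.1968, 0.0028], 0.81)]
top lidded_pot [([0.6077, 0.0324, 0.0074], 0.7)]
top sieve [([0.4693, -0.1907, 0.0034], 0.95)]
```

View pics/scene11.png

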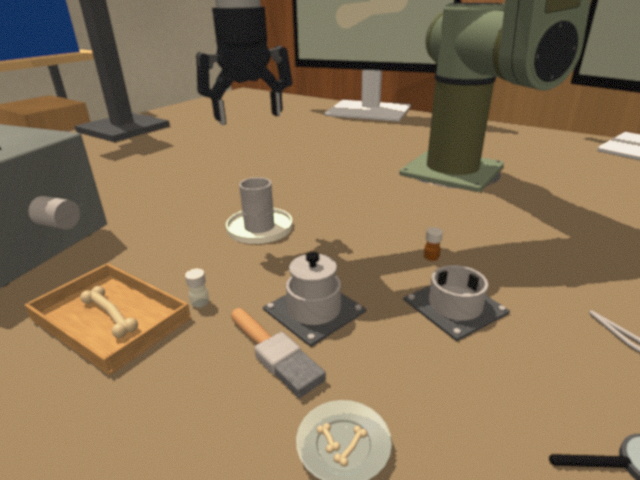

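View pics/w11.png

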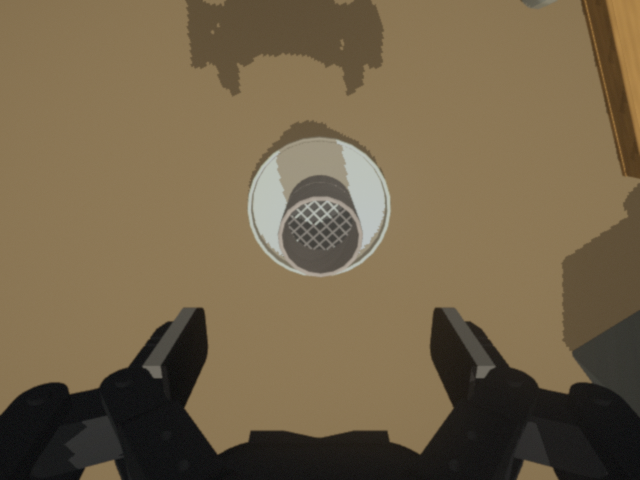

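The sieve stands upright in the middle of the dish, at (258,207) in the scene view. The pot at (313,290) is unmoved and the gripper is clear, so I'm handing in.

```bash
python3 -c "
from bench import ticket; print(ticket.close_job())"
```

```text
the job is handed in; nothing more can be done
None
```

The sieve now stands upright in the middle of the white dish, and I handed the job in at about 12 s on the robot's clock. I gripped it from outside at the rim, twisted it 40° while seated and drew it straight up. I then lowered it until the force showed contact, opened the fingers and backed off upward.

**Twist:** the wrist picture taken 25° into the twist showed the sieve turning with the fingers while still seated. The pull took about 14 N at the reading I took during the lift.

**Final sieve position:** its rim centre is about 1.6 mm from the dish centre. The rim is level to within 0.3°, at 87.5 mm above the desk where 88 mm is expected.

**Lidded pot:** the before and after estimates agree within about 4.5 mm, which is the networks' own accuracy. It looks unmoved in the pictures.

**Disagreements:** the scene and top cameras' network estimates of the sieve differ by up to about 7 mm from each other. The wrist camera network did not report the dish in the last picture, so I fitted the dish centre from the depth picture instead. No other check failed.

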